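# Widen the display rack by one hole and lay the spirit level in it

## Task

The used spirit level is too long for the display rack on the counter. Squeeze in the rack's orange sprung button and draw the sliding end out until the button pops out in the next hole, easing off as soon as it catches so that the button is not strained; then lay the level in the rack's two cradles, flat on both ledges between the end plates, and let go. Leave the other goods where they are.

Things in the scene. Friction and masses are not known exactly. Their poses are not given: they have to be found in the camera images.
- rack: display rack fixed to the counter: black base board 160 x 320 x 12 mm, two upright wooden end plates (12 mm thick, tops 70 mm above the counter) joined by a telescoping tube. Origin at counter level; z up; y along the tube from the fixed end plate (-y) to the sliding one (+y); tube on the +x side, cradles on the -x side. Turned by up to 0.35 rad
- tube_grip (a point): point on the tube's axis level with the button, fixed to the rack, 60 mm above the counter; axes as the rack's. The aluminium outer tube is 28 mm square, reaches 117 mm from here to -y and 50 mm to +y, to the sliding end plate (at the start), and slides along y with that plate. Ribbed rubber grips lie beside the button and opposite; free room on both faces, above and 34 mm below
- sleeve (a joint): how far the outer tube and sliding end plate are drawn out along rack +y, in m: about 0 at the start (button in first hole, play 1.5 mm each way). It rubs with about 2.5 N and stays where left. The next hole is in the dark clamped collar on the tube, which is set differently from rack to rack: the button catches somewhere between 0.050 and 0.091, found by feel
- button (a joint): how far the sprung button is pressed in, in m: 0 out, 0.0045 flush, about 0.006 while under the tube wall. Spring 2.2 N out, 3.6 N flush. It does not move along y. Unpressed it locks the tube. Squeezed flush by fingers gripping across the tube and moving with it, it is pushed under by the hole's edge at about 8 N of pull; in the next hole it springs out and locks. A light part: it bears no more than 12 N
- button_tip (a point): top of the orange round-headed button, 10 mm in diameter, standing 4.5 mm out of the tube's +x face, 18.5 mm from the tube's axis; it points along rack +x
- cradle_fixed (a point): cradle of the fixed end plate: point on the plate's inner face, at the top of its ledge (40 mm above the counter), on the cradles' middle line, which lies 100 mm to the -x side of the tube's axis. The ledge reaches 56 mm inwards and has lips 12 mm high on both sides, 34 mm apart
- cradle_sliding (a point): the same point of the sliding end plate's cradle; it moves with the tube. The plates' inner faces are 175 mm apart at the start, 225 to 266 mm at the next hole
- level_mid (a point): centre of the used spirit level, a loose aluminium bar with blue sides, 215 mm long (its y axis), 26 mm wide (x), 36 mm high (z), 0.2 to 0.42 kg, lying on the counter, long side roughly away from the robot
- mug: bystander: blue ceramic mug, 80 mm wide, 90 mm high; origin at its underside
- tin: bystander: can with a green label, 66 mm wide, 100 mm high; origin at its underside
- wrench: bystander: steel wrench lying flat
- screwdriver: bystander: screwdriver lying flat
- carton: bystander: small cardboard box 70 x 110 x 50 mm; origin at its underside
- jar: bystander: glass jar with brass cap, 72 mm wide, 90 mm high; origin at its underside
- weight: bystander: small brass weight, 22 mm wide, 20 mm high, standing on the rack's base board; origin at its underside

How it is judged:
On the way:
1. the tube is drawn out and the button has sprung out in the next hole (value of joint sleeve between 0.048 and 0.093 m and value of joint button below 0.0015 m), for 0.2 s.
At the end, for the whole second after the job is handed in: The tube is drawn out 48 to 93 mm with the button sprung out (less than 1.5 mm pressed in) in the next hole; the level lies at rest on both ledges (centre 58 +-3 mm above the counter, within 7 mm of the cradles' middle line, tilted under 0.05 rad), between the end plates (all of step 1 and z of level_mid in the frame of rack between 0.055 and 0.061 m and x of level_mid in the frame of rack between -0.057 and -0.043 m and y of level_mid in the frame of cradle_fixed above 0.104 m and y of level_mid in the frame of cradle_sliding below -0.104 m and angle between level_mid's own z axis and vertical below 0.05 rad and linear speed of level below 0.01 m/s); the robot touches nothing.
It fails at once if the button is strained: the tube is pulled or pushed against it with more than 12 N (contact force between sleeve and button above 12 N).
It fails at once if another article on the counter is shifted by more than 30 mm (distance of any of mug, tin, wrench, screwdriver, carton, jar, weight from where it was at the start of the episode above 0.03 m).
It also fails if it takes over 64 s, if anything falls off the work surface, if the arm or the gripper's body presses on something with over 40 N, if the wrist force passes 120 N, or if a joint passes its speed limit or range.

## Robot

A 6-joint arm with a two-finger parallel gripper is mounted at the origin on the work surface. World frame = base frame: x ahead of the robot, y to its left, z up, the work surface at z = 0. Lengths are in m, angles in rad, forces in N, time in s.
With the tool pointing down it reaches from about 0.3 to 0.775 m from the base axis. Payload 14.6 kg.
Tool frame: the origin (TCP) lies at the very end of the fingers, on their centre line; the grasp point (between the pads) lies 19 mm behind it (pinch_z is the distance from the TCP to the grasp point, in m); z points along the fingers, y is the direction in which the jaws open and shut (so a half turn about z gives the same grasp; the last joint's range is limited). The gripper opens to 94 mm and grips with 3 to 60 N. Pads are 16 mm wide; open, the fingers measure 119 mm over their backs; the gripper's body (75 mm by 177 mm) begins 78 mm behind the grasp point.
Start: joints at [-1.249, 0.3, 1.521, -0, 1.321, -0.067], TCP at [0.208, -0.509, 0.205] pointing down, gripper open.
Joint ranges: [-3.03, 3.03], [-0.79, 2.21], [0.23, 2.52], [-1.04, 4.18], [0, 3.07], [-2.55, 2.55]. Speed limits (rad/s): [2.22, 2.22, 2.57, 3.14, 3.14, 3.14].

## Interface

Orientations are given as [roll, pitch, yaw] about the fixed x, y, z axes, in that order (R = Rz(yaw) Ry(pitch) Rx(roll)).
In Python, from station import get_obs, camera, hand_in, pinch_z gives the robot as it stands.
- The arm moves only by the tool servo_tool, never from a script. Its argument "moves" is a list that holds one entry, the list of rows, each a list of 7 numbers: the turn, a rotation vector about the tool's x, y, z normalised to -1 to 1, where 1 is pi/2 rad, then the shift along the tool's x, y, z normalised to -1 to 1, where 1 is 500 mm, then the closure, from 0 (fully open) to 1 (shut). In form: [[[rx, ry, rz, x, y, z, hand], ...]]. A call has 1 to 12 rows; each row is the pose to reach, as a shift and turn from the pose measured when the call began, along the tool's axes at that moment; what a row does not reach only later rows make up. A row lasts 1/12 s, in which the tool goes at most 41.7 mm and 7.16 degrees, less where a joint would pass 70% of its speed; a pose out of reach is approached as far as the arm can. A call with a number of a shift or a turn outside -1 to 1 is refused whole. A call with a gripper value outside its range is refused whole. The fingers move at their own pace and stop on an object; "squeeze" is the grip in N (left out, the last holds). Time passes only in rows, so rows that repeat a pose let the fingers close. It gives the time, the measured TCP pose, the force and the opening at its end, in the units of the state.
- get_obs(): the state, without advancing time (a new reading comes with each control period).
- camera(name): name is "side" or "top"; returns a dict with "color" (400x640x3 uint8, red, green, blue), "intrinsics" (3x3 intrinsics, pixels), "distortion" ([k1, k2, p1, p2, k3] as OpenCV has them; the pictures are not rectified), "rvec" (rotation vector, rad) and "tvec" (3), from world to camera coordinates, as OpenCV has them. Camera axes: x right, y down, z forward; pixel columns grow to the right and rows downward; lengths in m; the calibration is good to about 2 mm. A picture is of the moment at which its call begins. There is no depth.
- hand_in(): hands the job in, once; it reports no verdict.
The state is a dict: "time_s": time; "qpos": joint angles; "joint_vel": joint speeds; "tau": joint torques, N m; "ee_pos": TCP position; "eef_rot": TCP orientation; "force": force on the tool from outside, world axes, zero at the start; "moment": the same for the moment, N m; "grip_width": finger opening in m.
Only numpy, scipy, OpenCV 4.12 (cv2) and the standard library are available. Lean on these libraries where they do the work, as an engineer would, in place of code of your own. Each camera call takes 0.05 s, during which the arm holds its last target.

## Working session

There is one attempt and no reset: what is moved stays moved. The work goes in short steps, Python scripts to look and compute and a tool call to move; the robot and the scene stay as the last step left them, time stands still between calls to the robot, and variables do not carry over. Pictures are saved under pics/ and viewed, and the job is handed in when it is done.

Besides the shell and the picture viewer there is one more tool, called after "Request:" by a JSON object that holds its "method" and its "body", one argument or row to a line. servo_tool: Moves the arm, as the interface text tells. Scaled input: -1 to 1 covers 500 mm each way for a shift and pi/2 rad each way for a turn. Its arguments: {"type":"object","properties":{"moves":{"type":"array"},"squeeze":{"type":"number"}},"required":["moves"]}

```bash
ls; mkdir -p pics
python3 - <<'E'
from station import *
import cv2,numpy as np
print(get_obs(), pinch_z)
for n in("side","top"):
    c=camera(n); cv2.imwrite(f"pics/{n}0.png",c["color"][:,:,::-1]); print(n,c["intrinsics"],c["distortion"],c["rvec"],c["tvec"])
    np.savez(f"{n}0.npz",**c)
E
```

```text
pics
{'time_s': 0.0, 'qpos': array([-1.24862035e+00,  3.00467865e-01,  1.52155909e+00,  1.59919042e-06,
        1.32068170e+00, -6.66244631e-02]), 'joint_vel': array([-0.0012374 ,  0.00100319,  0.00068352, -0.0003317 ,  0.00020888,
        0.00103637]), 'tau': array([ 1.36006215e-04, -5.31807232e+01, -3.52738881e+01,  7.08444114e-02,
        2.44263920e-02, -1.16541482e-04]), 'ee_pos': array([ 0.2083995 , -0.50871988,  0.2048974 ]), 'eef_rot': array([-3.14047923e+00, -7.58435714e-05,  3.88800002e-01]), 'force': array([ 0.28665815,  0.20720386, -0.06046399]), 'moment': array([-0.00643467, -0.05726719, -0.01251159]), 'grip_width': 0.09372608613045168} 0.0188
side [[480.54866976   0.         315.06026245]
 [  0.         480.54866976 199.74661493]
 [  0.           0.           1.        ]] [0.02853948 0.         0.         0.         0.        ] [ 0.91799222 -2.37728797  1.2075798 ] [0.45087467 0.28312499 1.01147399]
top [[461.960165     0.         312.21326329]
 [  0.         461.960165   205.18565995]
 [  0.           0.           1.        ]] [-0.05585192  0.          0.          0.          0.        ] [ 2.14427865 -2.20671514  0.09094895] [0.00375174 0.59258814 1.36026964]
```

View pics/side0.png

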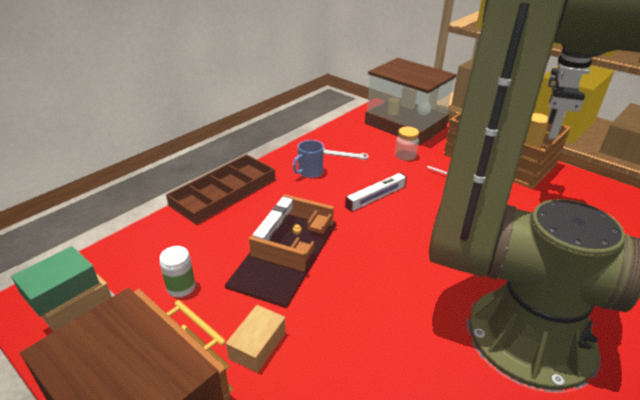

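View pics/top0.png

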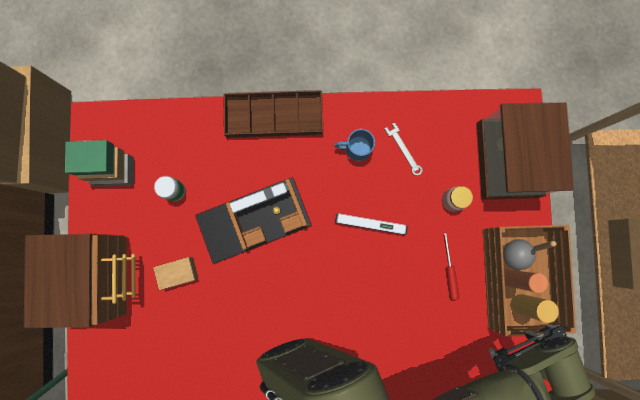

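```bash
cat > h.py <<'E'
import numpy as np,cv2
def ld(f):
    c=dict(np.load(f)); return c
def ray(c,px):
    u=cv2.undistortPoints(np.array(px,float).reshape(-1,1,2),c["intrinsics"],c["distortion"]).reshape(-1,2)
    R=cv2.Rodrigues(c["rvec"])[0]
    d=np.c_[u,np.ones(len(u))]@R
    o=-R.T@c["tvec"].ravel()
    return o,d
def onz(c,px,z):
    o,d=ray(c,px); s=(z-o[2])/d[:,2:]; return o+d*s
def proj(c,P):
    return cv2.projectPoints(np.array(P,float).reshape(-1,1,3),c["rvec"],c["tvec"],c["intrinsics"],c["distortion"])[0].reshape(-1,2)
def crop(c,x0,y0,x1,y1,k,fn,pts=None):
    im=c["color"][y0:y1,x0:x1,::-1].copy()
    im=cv2.resize(im,None,fx=k,fy=k,interpolation=cv2.INTER_CUBIC)
    if pts is not None:
        for p in pts: cv2.circle(im,(int((p[0]-x0+.5)*k),int((p[1]-y0+.5)*k)),3,(255,0,255),1)
    cv2.imwrite(fn,im)
E
python3 - <<'E'
from h import *
t=ld("top0.npz");s=ld("side0.npz")
crop(t,190,170,320,270,6,"pics/t1.png"); crop(s,220,185,350,305,5,"pics/s1.png")
crop(t,325,205,420,245,6,"pics/t2.png")
E
```

```text
(no output)
```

View pics/t1.png

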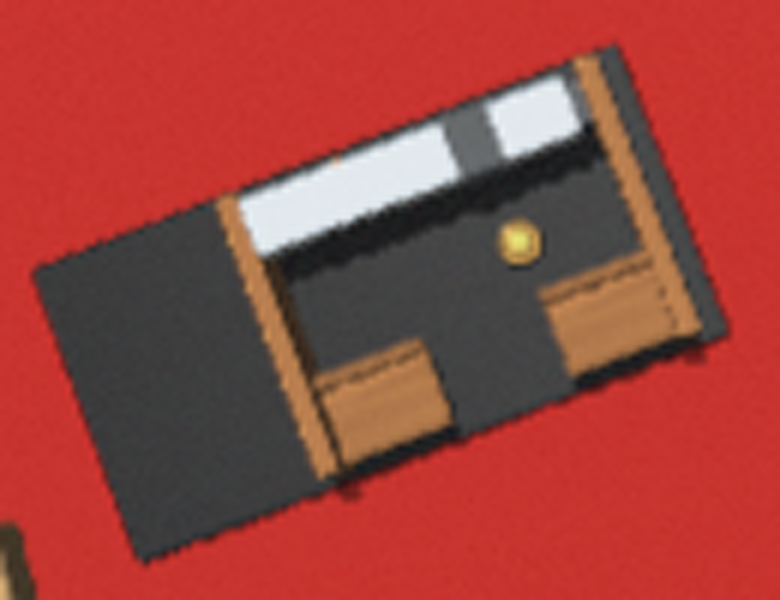

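View pics/s1.png

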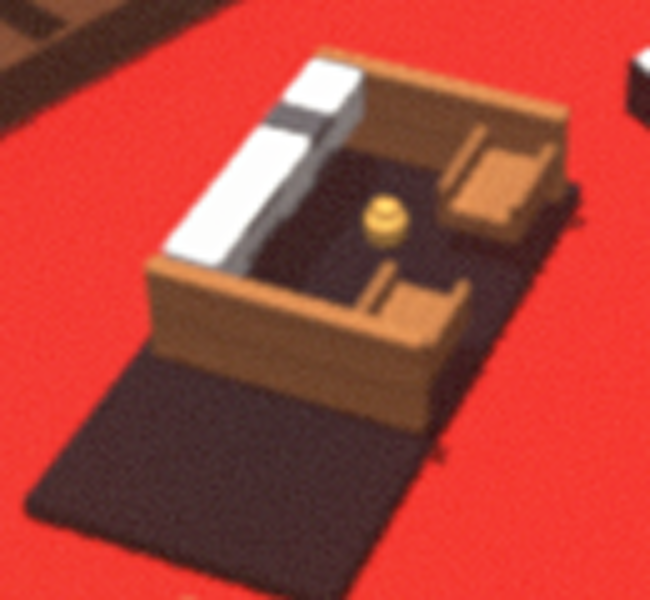

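View pics/t2.png

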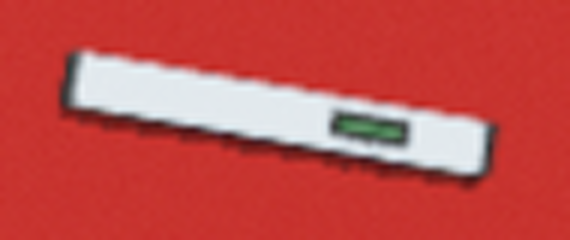

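Run:
```python
from h import *
t=ld("top0.npz");s=ld("side0.npz")
im=t["color"].astype(int)
def rect(mask,z,name):
    m=mask.astype(np.uint8); n,l,st,_=cv2.connectedComponentsWithStats(m)
    i=1+st[1:,4].argmax(); ys,xs=np.where(l==i)
    P=onz(t,np.c_[xs,ys],z)[:,:2]
    r=cv2.minAreaRect((P*1e3).astype(np.float32)); print(name,st[i],r,"mean",P.mean(0)); return P
hsv=cv2.cvtColor(t["color"],cv2.COLOR_RGB2HSV)
white=(hsv[...,1]<60)&(hsv[...,2]>190)
roi=lambda x0,y0,x1,y1:(lambda z:(z.__setitem__((slice(y0,y1),slice(x0,x1)),True),z)[1])(np.zeros((400,640),bool))
rect(white&roi(325,205,420,245),0.036,"level")
rect(white&roi(190,170,320,270),0.074,"tube big")
# board corners
k=6
c=np.array([(35,270),(618,45),(728,335),(145,562)])/k+[190,170]-.5
B=onz(t,c,0.012); print(B, np.linalg.norm(np.diff(B[[0,1,2,3,0]],axis=0),axis=1))
# end plates tops z=.07, inner corners etc
q=np.array([(219,200),(240,196),(340,470),(318,478),(573,62),(595,55),(700,330),(680,337)])/k+[190,170]-.5
print("plates",onz(t,q,.07))
q=np.array([(240,205),(440,126),(485,108),(560,78),(582,128),(500,157),(462,173),(265,255)])/k+[190,170]-.5
print("tube top",onz(t,q,.074))
q=np.array([[337,159]])/k+[190,170]-.5
print("button",onz(t,q,.062))
q=np.array([[519,240]])/k+[190,170]-.5
print("weight",onz(t,q,.032))
```

```text
level [338 214  68  20 537] ((532.2637329101562, -187.2489471435547), (202.5634307861328, 26.28008460998535), 78.49251556396484) mean [ 0.53344639 -0.18164226]
tube big [230 191  36  21 344] ((605.5761108398438, 173.9532470703125), (27.75311279296875, 105.1783447265625), 19.51422882080078) mean [0.60573426 0.17358711]
[[ 0.57549512  0.34260213  0.012     ]
 [ 0.68155151  0.04436182  0.012     ]
 [ 0.53273398 -0.00732501  0.012     ]
 [ 0.42709091  0.28827916  0.012     ]] [0.31653632 0.15753789 0.31391445 0.15803415]
plates [[0.60273019 0.23751127 0.07      ]
 [0.60438329 0.22724929 0.07      ]
 [0.47057049 0.1807948  0.07      ]
 [0.46702054 0.19147535 0.07      ]
 [0.66515824 0.06396465 0.07      ]
 [0.6682787  0.0531772  0.07      ]
 [0.5330305  0.00575772 0.07      ]
 [0.52993127 0.01549144 0.07      ]]
tube top [[0.59961485 0.2265786  0.074     ]
 [0.63522483 0.12889899 0.074     ]
 [0.64336252 0.10690141 0.074     ]
 [0.65694294 0.07021177 0.074     ]
 [0.63223334 0.06011477 0.074     ]
 [0.61927755 0.10012537 0.074     ]
 [0.61203499 0.11868072 0.074     ]
 [0.57501387 0.21477435 0.074     ]]
button [[0.62194754 0.1809095  0.062     ]]
weight [[0.58209813 0.09518976 0.032     ]]
```

Request:
{"method": "servo_tool", "body": {
  "moves": [
    [[0,0,-0.97,0.75,-0.58,0.05,0],[0,0,-0.97,0.75,-0.58,0.05,0],[0,0,-0.97,0.75,-0.58,0.05,0],[0,0,-0.97,0.75,-0.58,0.05,0],[0,0,-0.97,0.75,-0.58,0.05,0],[0,0,-0.97,0.75,-0.58,0.05,0],[0,0,-0.97,0.75,-0.58,0.05,0],[0,0,-0.97,0.75,-0.58,0.05,0],[0,0,-0.97,0.75,-0.58,0.05,0],[0,0,-0.97,0.75,-0.58,0.05,0],[0,0,-0.97,0.75,-0.58,0.05,0],[0,0,-0.97,0.75,-0.58,0.05,0]]
  ],
  "squeeze": 25
}}

```text
time_s: 1.1
ee_pos: [0.4467, -0.0945, 0.1799]
eef_rot: [3.142, -0.002, 1.897]
force: [0.4, -0.4, 1.1]
grip_width: 0.0938
```

```bash
cat > go.py <<'E'
import sys,numpy as np
from station import get_obs
from scipy.spatial.transform import Rotation as R
o=get_obs()
def plan(p,yaw):
    Rc=R.from_euler('xyz',o["eef_rot"]); Rt=R.from_euler('xyz',[np.pi,0,yaw])
    rv=(Rc.inv()*Rt).as_rotvec()/(np.pi/2); d=Rc.inv().apply(np.array(p)-o["ee_pos"])/.5
    print("t",round(o["time_s"],2),"pos",o["ee_pos"].round(4),"rpy",o["eef_rot"].round(4),"F",o["force"].round(2),"w",round(o["grip_width"],4)); print("move",rv.round(4),d.round(4))
a=list(map(float,sys.argv[1:])); plan(a[:3],a[3])
E
python3 go.py 0.6056 0.1745 0.12 1.912
```

```text
t 1.1 pos [ 0.4467 -0.0945  0.1799] rpy [ 3.1416e+00 -1.7000e-03  1.8974e+00] F [ 0.35 -0.44  1.15] w 0.0938
move [ 0.     -0.0011 -0.0093] [0.4074 0.4736 0.1205]
```

Request:
{"method": "servo_tool", "body": {
  "moves": [
    [[0,-0.001,-0.0093,0.4074,0.4736,0.1205,0],[0,-0.001,-0.0093,0.4074,0.4736,0.1205,0],[0,-0.001,-0.0093,0.4074,0.4736,0.1205,0],[0,-0.001,-0.0093,0.4074,0.4736,0.1205,0],[0,-0.001,-0.0093,0.4074,0.4736,0.1205,0],[0,-0.001,-0.0093,0.4074,0.4736,0.1205,0],[0,-0.001,-0.0093,0.4074,0.4736,0.1205,0],[0,-0.001,-0.0093,0.4074,0.4736,0.1205,0],[0,-0.001,-0.0093,0.4074,0.4736,0.1205,0],[0,-0.001,-0.0093,0.4074,0.4736,0.1205,0]]
  ]
}}

```text
time_s: 1.93
ee_pos: [0.6052, 0.1755, 0.1186]
eef_rot: [-3.14, -0.0, 1.914]
force: [-0.2, -1.4, -0.2]
grip_width: 0.0939
```

```bash
python3 go.py 0.6056 0.1745 0.041 1.912
python3 - <<'E'
from h import *
from station import camera
for n in("side","top"):
    c=camera(n); np.savez(n+"1.npz",**c)
    g=np.array([.6056,.1745,.06]); ex=np.array([.9424,.3345,0]); ey=np.array([-.3345,.9424,0])
    pts=proj(c,[g+ex*.0185, g-.1*ex-.125*ey-[0,0,.02], g+ey*.05+[0,0,.014], g-.117*ey+[0,0,.014]])
    print(n,pts)
    if n=="side": crop(c,220,150,380,310,4,"pics/s2.png",pts)
    else: crop(c,190,150,340,270,5,"pics/t3.png",pts)
E
```

```text
t 1.93 pos [0.6052 0.1755 0.1186] rpy [-3.1395e+00 -3.0000e-04  1.9140e+00] F [-0.24 -1.4  -0.15] w 0.0939
move [-0.0013 -0.0002  0.0013] [-0.0022  0.0004  0.1553]
side [[262.16407825 225.60538323]
 [324.47879007 214.88609914]
 [258.96760766 235.197185  ]
 [288.5715368  197.46605255]]
top [[245.83650628 195.70213446]
 [300.25274036 218.32694137]
 [231.2499088  207.30298735]
 [284.98136232 186.60305012]]
```

View pics/s2.png

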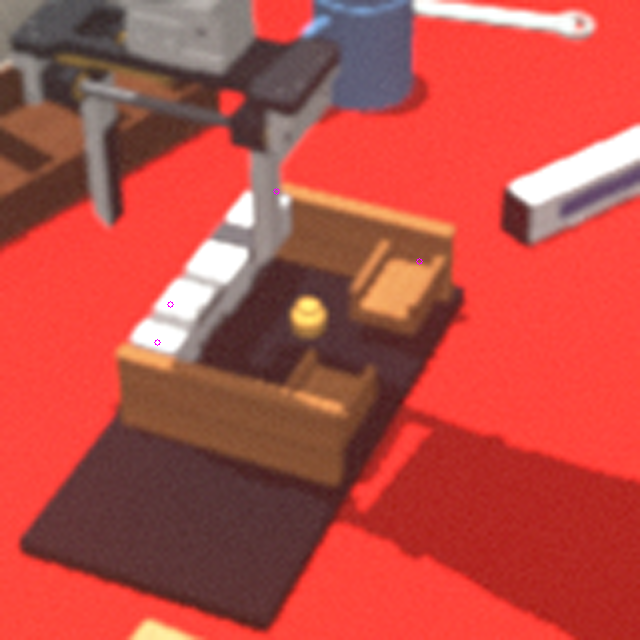

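View pics/t3.png

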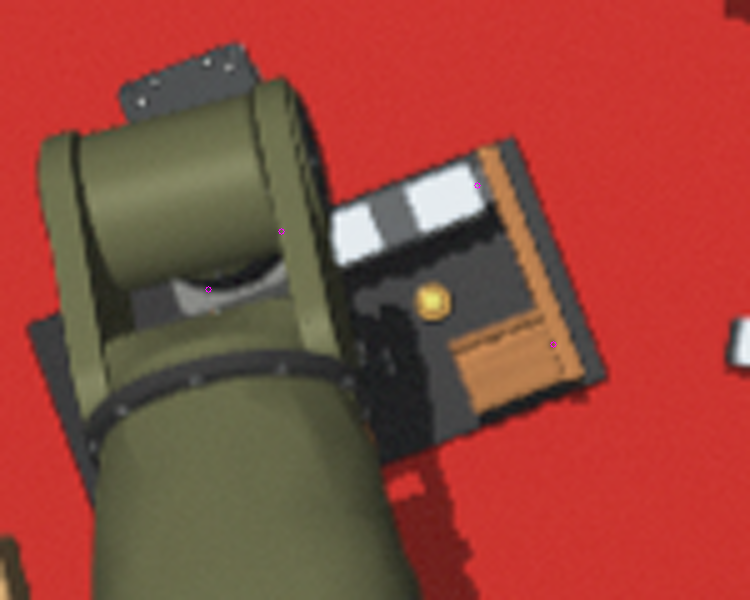

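The markers fall on the tube's ends and the fixed ledge in both views (side 259,235 / 289,197 / 324,215), so the geometry holds. Going down and closing.

Request:
{"method": "servo_tool", "body": {
  "moves": [
    [[-0.0013,0,0.0013,-0.0022,0.0004,0.05,0],[-0.0013,0,0.0013,-0.0022,0.0004,0.1,0],[-0.0013,0,0.0013,-0.0022,0.0004,0.14,0],[-0.0013,0,0.0013,-0.0022,0.0004,0.1553,0],[-0.0013,0,0.0013,-0.0022,0.0004,0.1553,0],[-0.0013,0,0.0013,-0.0022,0.0004,0.1553,0]]
  ]
}}

```text
time_s: 2.53
ee_pos: [0.6061, 0.1723, 0.0434]
eef_rot: [3.139, 0.0, 1.909]
force: [-0.1, -0.7, 0.7]
grip_width: 0.094
```

```bash
python3 go.py 0.6056 0.1745 0.041 1.912
```

```text
t 2.53 pos [0.6061 0.1723 0.0434] rpy [3.1392e+00 1.0000e-04 1.9090e+00] F [-0.14 -0.72  0.66] w 0.094
move [ 0.0015  0.0001 -0.0019] [0.0044 0.0005 0.0047]
```

Request:
{"method": "servo_tool", "body": {
  "moves": [
    [[0.0015,0,-0.0019,0.0044,0.0005,0.0047,0],[0.0015,0,-0.0019,0.0044,0.0005,0.0047,0],[0.0015,0,-0.0019,0.0044,0.0005,0.0047,0.3],[0.0015,0,-0.0019,0.0044,0.0005,0.0047,0.5]]
  ]
}}

```text
time_s: 2.87
ee_pos: [0.6059, 0.1746, 0.0417]
eef_rot: [3.141, 0.0, 1.912]
force: [0.3, -1.0, -0.0]
grip_width: 0.0841
```

```bash
python3 go.py 0.6056 0.1745 0.041 1.912
```

```text
t 2.87 pos [0.6059 0.1746 0.0417] rpy [3.1405e+00 2.0000e-04 1.9121e+00] F [ 0.32 -1.02 -0.04] w 0.0841
move [0.0007 0.0001 0.    ] [ 0.     -0.0007  0.0014]
```

Well settled. Now closing the rest of the way.

Request:
{"method": "servo_tool", "body": {
  "moves": [
    [[0,0,0,0,-0.0005,0.001,0.6],[0,0,0,0,-0.0005,0.001,0.7],[0,0,0,0,-0.0005,0.001,1],[0,0,0,0,-0.0005,0.001,1],[0,0,0,0,-0.0005,0.001,1],[0,0,0,0,-0.0005,0.001,1],[0,0,0,0,-0.0005,0.001,1],[0,0,0,0,-0.0005,0.001,1]]
  ],
  "squeeze": 25
}}

```text
time_s: 3.53
ee_pos: [0.606, 0.1746, 0.0413]
eef_rot: [3.14, 0.0, 1.912]
force: [3.3, 1.6, -1.0]
grip_width: 0.0307
```

Request:
{"method": "servo_tool", "body": {
  "moves": [
    [[0,0,0,0,0,0,1],[0,0,0,0,0,0,1],[0,0,0,0,0,0,1]]
  ]
}}

```text
time_s: 3.78
ee_pos: [0.607, 0.1749, 0.0414]
eef_rot: [3.137, 0.0, 1.912]
force: [10.6, 3.4, -4.8]
grip_width: 0.0276
```

```bash
python3 go.py 0.6056 0.1745 0.041 1.912
```

```text
t 3.78 pos [0.607  0.1749 0.0414] rpy [3.1369e+00 4.0000e-04 1.9121e+00] F [10.61  3.38 -4.75] w 0.0276
move [0.003  0.0002 0.    ] [ 0.0001 -0.003   0.0008]
```

Request:
{"method": "servo_tool", "body": {
  "moves": [
    [[0.002,0,0,0,0.0016,0,1],[0.002,0,0,0,0.0016,0,1]]
  ]
}}

```text
time_s: 3.95
ee_pos: [0.6071, 0.175, 0.0413]
eef_rot: [-3.141, 0.0, 1.912]
force: [-5.9, -1.6, 3.4]
grip_width: 0.0279
```

```bash
cat > st.py <<'E'
import numpy as np
from station import get_obs
o=get_obs(); y=.341; ex=np.array([np.cos(y),np.sin(y),0]); ey=np.array([-np.sin(y),np.cos(y),0])
d=o["ee_pos"]-np.array([.607,.1749,.0414]); F=o["force"]
print("t %.2f dx %.2f dy %.2f dz %.2f mm  Fx %.1f Fy %.1f Fz %.1f w %.1f rpy %s M %s"%(o["time_s"],*(1e3*np.array([d@ex,d@ey,d[2]])),F@ex,F@ey,F[2],o["grip_width"]*1e3,o["eef_rot"].round(4),o["moment"].round(2)))
E
python3 st.py
```

```text
t 3.95 dx 0.16 dy 0.05 dz -0.11 mm  Fx -6.2 Fy 0.4 Fz 3.4 w 27.9 rpy [-3.1408e+00  3.0000e-04  1.9122e+00] M [-0.3   0.79  0.08]
```

Request:
{"method": "servo_tool", "body": {
  "moves": [
    [[0,0,0,0.0005,0,0,1],[0,0,0,0.001,0,0,1],[0,0,0,0.0015,0,0,1],[0,0,0,0.002,0,0,1]]
  ]
}}

```text
time_s: 4.28
ee_pos: [0.6069, 0.1756, 0.0413]
eef_rot: [-3.141, 0.001, 1.912]
force: [0.1, -4.8, 1.6]
grip_width: 0.0276
```

```bash
python3 st.py
```

```text
t 4.28 dx 0.11 dy 0.66 dz -0.10 mm  Fx -1.5 Fy -4.6 Fz 1.6 w 27.6 rpy [-3.1407e+00  8.0000e-04  1.9121e+00] M [-0.78 -0.36  0.15]
```

Request:
{"method": "servo_tool", "body": {
  "moves": [
    [[0,0,0,0.0008,0,0,1],[0,0,0,0.0012,0,0,1],[0,0,0,0.0016,0,0,1],[0,0,0,0.0018,0,0,1]]
  ]
}}

```text
time_s: 4.62
ee_pos: [0.6067, 0.1762, 0.0413]
eef_rot: [-3.141, 0.001, 1.912]
force: [0.1, -4.4, 1.3]
grip_width: 0.0279
```

```bash
python3 st.py
```

```text
t 4.62 dx 0.12 dy 1.30 dz -0.08 mm  Fx -1.4 Fy -4.1 Fz 1.3 w 27.9 rpy [-3.1407e+00  1.1000e-03  1.9120e+00] M [-0.78 -0.41  0.09]
```

Request:
{"method": "servo_tool", "body": {
  "moves": [
    [[0,0,0,0.0008,0,0,1],[0,0,0,0.0012,0,0,1],[0,0,0,0.0016,0,0,1],[0,0,0,0.0018,0,0,1]]
  ]
}}

```text
time_s: 4.95
ee_pos: [0.6064, 0.177, 0.0413]
eef_rot: [-3.141, 0.001, 1.912]
force: [-0.1, -4.4, 0.5]
grip_width: 0.0275
```

```bash
python3 st.py
```

```text
t 4.95 dx 0.10 dy 2.16 dz -0.09 mm  Fx -1.6 Fy -4.1 Fz 0.5 w 27.5 rpy [-3.1407e+00  1.2000e-03  1.9119e+00] M [-0.73 -0.38  0.11]
```

Request:
{"method": "servo_tool", "body": {
  "moves": [
    [[0,0,0,0.0008,0,0,1],[0,0,0,0.0012,0,0,1],[0,0,0,0.0016,0,0,1],[0,0,0,0.002,0,0,1]]
  ]
}}

```text
time_s: 5.28
ee_pos: [0.606, 0.1779, 0.0413]
eef_rot: [-3.141, 0.001, 1.912]
force: [1.0, -5.6, 0.1]
grip_width: 0.0277
```

```bash
python3 st.py
```

```text
t 5.28 dx 0.10 dy 3.16 dz -0.09 mm  Fx -1.0 Fy -5.6 Fz 0.1 w 27.7 rpy [-3.1406e+00  1.3000e-03  1.9120e+00] M [-0.69 -0.35  0.17]
```

Request:
{"method": "servo_tool", "body": {
  "moves": [
    [[0,0,0,0.001,0,0,1],[0,0,0,0.0014,0,0,1],[0,0,0,0.0018,0,0,1],[0,0,0,0.002,0,0,1]]
  ]
}}

```text
time_s: 5.62
ee_pos: [0.6058, 0.1786, 0.0413]
eef_rot: [-3.141, 0.002, 1.912]
force: [0.8, -6.5, -0.2]
grip_width: 0.0278
```

```bash
python3 st.py
```

```text
t 5.62 dx 0.08 dy 3.90 dz -0.10 mm  Fx -1.4 Fy -6.4 Fz -0.2 w 27.8 rpy [-3.1406e+00  1.6000e-03  1.9119e+00] M [-1.03 -0.5   0.21]
```

Request:
{"method": "servo_tool", "body": {
  "moves": [
    [[0,0,0,0.001,0,0,1],[0,0,0,0.0014,0,0,1],[0,0,0,0.0018,0,0,1],[0,0,0,0.0022,0,0,1]]
  ]
}}

```text
time_s: 5.95
ee_pos: [0.6055, 0.1793, 0.0413]
eef_rot: [-3.141, 0.002, 1.912]
force: [1.6, -6.9, 0.4]
grip_width: 0.0277
```

```bash
python3 st.py
```

```text
t 5.95 dx 0.08 dy 4.61 dz -0.09 mm  Fx -0.8 Fy -7.1 Fz 0.4 w 27.7 rpy [-3.1407e+00  2.2000e-03  1.9118e+00] M [-1.24 -0.55  0.15]
```

Request:
{"method": "servo_tool", "body": {
  "moves": [
    [[0,0,0,0.0012,0,0,1],[0,0,0,0.0016,0,0,1],[0,0,0,0.002,0,0,1],[0,0,0,0.0022,0,0,1]]
  ]
}}

```text
time_s: 6.28
ee_pos: [0.6054, 0.1797, 0.0413]
eef_rot: [-3.141, 0.003, 1.912]
force: [1.6, -8.4, -0.5]
grip_width: 0.0278
```

```bash
python3 st.py;  python3 - <<'E'
from h import *
from station import camera
c=camera("side"); np.savez("side2.npz",**c)
a=ld("side1.npz")
f=lambda c:cv2.resize(c["color"][190:310,220:330,::-1],None,fx=3.5,fy=3.5,interpolation=cv2.INTER_CUBIC)
cv2.imwrite("pics/s3.png",np.hstack([f(a),f(c)]))
E
```

```text
t 6.28 dx 0.09 dy 5.11 dz -0.08 mm  Fx -1.3 Fy -8.5 Fz -0.5 w 27.8 rpy [-3.1407e+00  2.9000e-03  1.9115e+00] M [-1.23 -0.56  0.14]
```

View pics/s3.png

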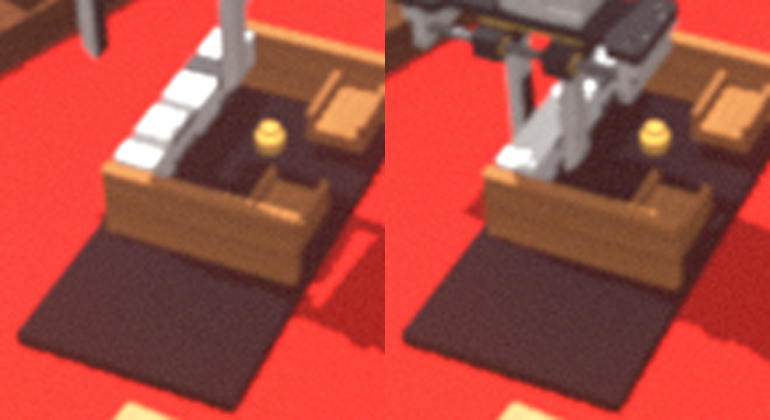

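Request:
{"method": "servo_tool", "body": {
  "moves": [
    [[0,0,0,0.0014,0,0,1],[0,0,0,0.0018,0,0,1],[0,0,0,0.0022,0,0,1],[0,0,0,0.0026,0,0,1]]
  ]
}}

```text
time_s: 6.67
ee_pos: [0.605, 0.1808, 0.0413]
eef_rot: [-3.141, 0.003, 1.911]
force: [0.1, -5.2, -0.2]
grip_width: 0.0276
```

```bash
python3 st.py
```

```text
t 6.67 dx 0.10 dy 6.20 dz -0.07 mm  Fx -1.7 Fy -4.9 Fz -0.2 w 27.6 rpy [-3.1407e+00  3.1000e-03  1.9114e+00] M [-0.75 -0.33  0.16]
```

Request:
{"method": "servo_tool", "body": {
  "moves": [
    [[0,0,0,0.003,0,0,1],[0,0,0,0.007,0,0,1],[0,0,0,0.012,0,0,1],[0,0,0,0.017,0,0,1],[0,0,0,0.022,0,0,1],[0,0,0,0.027,0,0,1],[0,0,0,0.032,0,0,1],[0,0,0,0.037,0,0,1],[0,0,0,0.042,0,0,1],[0,0,0,0.047,0,0,1],[0,0,0,0.05,0,0,1],[0,0,0,0.052,0,0,1]]
  ],
  "squeeze": 12
}}

```text
time_s: 7.67
ee_pos: [0.5962, 0.2054, 0.0413]
eef_rot: [-3.14, 0.003, 1.912]
force: [0.3, -5.0, 2.1]
grip_width: 0.0281
```

```bash
python3 st.py
```

```text
t 7.67 dx 0.01 dy 32.34 dz -0.09 mm  Fx -1.4 Fy -4.8 Fz 2.1 w 28.1 rpy [-3.1405e+00  3.1000e-03  1.9115e+00] M [-0.85 -0.11  0.09]
```

Request:
{"method": "servo_tool", "body": {
  "moves": [
    [[0,0,0,0.003,0,0,1],[0,0,0,0.006,0,0,1],[0,0,0,0.01,0,0,1],[0,0,0,0.014,0,0,1],[0,0,0,0.018,0,0,1],[0,0,0,0.022,0,0,1],[0,0,0,0.025,0,0,1],[0,0,0,0.027,0,0,1],[0,0,0,0.028,0,0,1]]
  ],
  "squeeze": 8
}}

```text
time_s: 8.42
ee_pos: [0.5914, 0.2187, 0.0413]
eef_rot: [-3.14, 0.003, 1.912]
force: [-0.4, -5.1, 1.7]
grip_width: 0.0284
```

```bash
python3 st.py
python3 - <<'E'
from h import *
from station import camera
c=camera("side"); np.savez("side3.npz",**c)
crop(c,200,150,350,300,4,"pics/s4.png")
E
```

```text
t 8.42 dx -0.01 dy 46.51 dz -0.10 mm  Fx -2.1 Fy -4.6 Fz 1.7 w 28.4 rpy [-3.1404e+00  3.0000e-03  1.9117e+00] M [-0.89 -0.07  0.12]
```

View pics/s4.png

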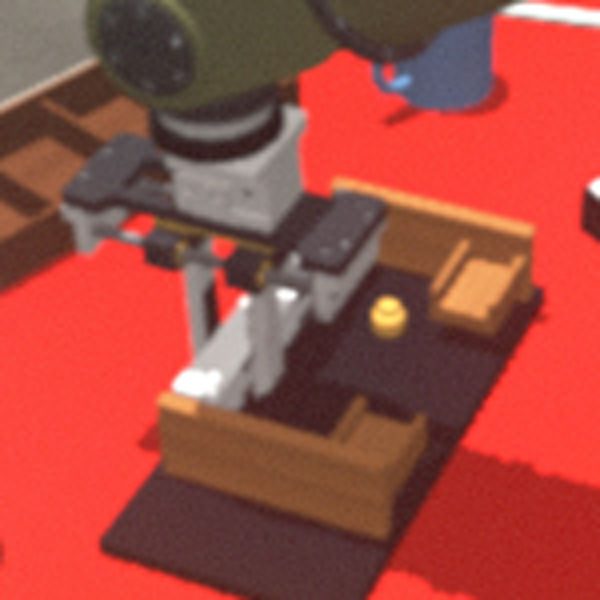

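Request:
{"method": "servo_tool", "body": {
  "moves": [
    [[0,0,0,0.0016,0,0,1],[0,0,0,0.0024,0,0,1],[0,0,0,0.0032,0,0,1],[0,0,0,0.004,0,0,1]]
  ],
  "squeeze": 5
}}

```text
time_s: 8.8
ee_pos: [0.5908, 0.2206, 0.0413]
eef_rot: [-3.14, 0.003, 1.912]
force: [-0.5, -5.4, 1.8]
grip_width: 0.0281
```

```bash
python3 st.py
```

```text
t 8.80 dx -0.03 dy 48.48 dz -0.09 mm  Fx -2.2 Fy -4.9 Fz 1.8 w 28.1 rpy [-3.1404e+00  3.0000e-03  1.9116e+00] M [-0.87 -0.07  0.12]
```

Request:
{"method": "servo_tool", "body": {
  "moves": [
    [[0,0,0,0.0016,0,0,1],[0,0,0,0.0024,0,0,1],[0,0,0,0.0032,0,0,1],[0,0,0,0.004,0,0,1]]
  ]
}}

```text
time_s: 9.13
ee_pos: [0.5901, 0.2225, 0.0413]
eef_rot: [-3.14, 0.003, 1.912]
force: [0.4, -4.9, 2.2]
grip_width: 0.028
```

```bash
python3 st.py
```

```text
t 9.13 dx -0.04 dy 50.47 dz -0.10 mm  Fx -1.3 Fy -4.7 Fz 2.2 w 28.0 rpy [-3.1403e+00  3.1000e-03  1.9116e+00] M [-0.86 -0.11  0.1 ]
```

Request:
{"method": "servo_tool", "body": {
  "moves": [
    [[0,0,0,0.0016,0,0,1],[0,0,0,0.0024,0,0,1],[0,0,0,0.0032,0,0,1],[0,0,0,0.004,0,0,1]]
  ]
}}

```text
time_s: 9.47
ee_pos: [0.5894, 0.2243, 0.0413]
eef_rot: [-3.14, 0.003, 1.912]
force: [-0.2, -4.8, 2.2]
grip_width: 0.028
```

```bash
python3 st.py
cat > plate.py <<'E'
from h import *
from station import camera
import sys
# edge of sliding plate top: image shift between side0 / current of plate's top outer edge at the -x end
c=camera("side"); np.savez("cur.npz",**c)
g=np.array([.6070,.1749,.06]); y=.341; ex=np.array([np.cos(y),np.sin(y),0]); ey=np.array([-np.sin(y),np.cos(y),0])
# profile along rack y on base board/plate outer face: sample line at x=-.05(rel tube), z=.07 over y
g0=np.load("side0.npz")
for lab,cc in(("start",dict(g0)),("now",c)):
    ys=np.arange(.04,.16,.0005)
    out=[]
    for xo in(-.07,-.06,-.05,-.04):
        P=g+np.outer(ys,ey)+ex*xo+[0,0,.01]
        p=proj(cc,P).astype(np.float32)
        v=cv2.remap(cc["color"][...,0].astype(np.float32),p[:,:1],p[:,1:],cv2.INTER_LINEAR).ravel()
        v=cv2.GaussianBlur(v[None],(9,1),0).ravel() if False else v
        gr=np.gradient(cv2.blur(v[None],(5,1)).ravel())
        out.append((round(ys[gr.argmax()]*1e3,1),round(ys[gr.argmin()]*1e3,1)))
    print(lab,out)
E
python3 plate.py
```

```text
t 9.47 dx -0.04 dy 52.48 dz -0.10 mm  Fx -1.8 Fy -4.5 Fz 2.2 w 28.0 rpy [-3.1403e+00  3.1000e-03  1.9115e+00] M [-0.84 -0.13  0.03]
start [(np.float64(53.0), np.float64(65.5)), (np.float64(53.5), np.float64(65.5)), (np.float64(53.0), np.float64(65.0)), (np.float64(53.5), np.float64(66.0))]
now [(np.float64(105.5), np.float64(118.0)), (np.float64(105.5), np.float64(119.5)), (np.float64(106.0), np.float64(119.5)), (np.float64(106.5), np.float64(117.5))]
```

Request:
{"method": "servo_tool", "body": {
  "moves": [
    [[0,0,0,0.0016,0,0,1],[0,0,0,0.0024,0,0,1],[0,0,0,0.0032,0,0,1],[0,0,0,0.004,0,0,1]]
  ]
}}

```text
time_s: 9.85
ee_pos: [0.5887, 0.2263, 0.0413]
eef_rot: [-3.14, 0.003, 1.912]
force: [0.0, -4.7, 1.2]
grip_width: 0.0276
```

```bash
python3 st.py
```

```text
t 9.85 dx -0.06 dy 54.58 dz -0.10 mm  Fx -1.5 Fy -4.4 Fz 1.2 w 27.6 rpy [-3.1403e+00  3.1000e-03  1.9116e+00] M [-0.88 -0.16  0.  ]
```

Request:
{"method": "servo_tool", "body": {
  "moves": [
    [[0,0,0,0.0016,0,0,1],[0,0,0,0.0024,0,0,1],[0,0,0,0.0032,0,0,1],[0,0,0,0.004,0,0,1]]
  ]
}}

```text
time_s: 10.18
ee_pos: [0.588, 0.2282, 0.0413]
eef_rot: [-3.14, 0.003, 1.912]
force: [-0.2, -5.2, 1.8]
grip_width: 0.0281
```

```bash
python3 st.py
```

```text
t 10.18 dx -0.07 dy 56.61 dz -0.14 mm  Fx -2.0 Fy -4.9 Fz 1.8 w 28.1 rpy [-3.1402e+00  3.1000e-03  1.9116e+00] M [-0.89 -0.16  0.08]
```

Request:
{"method": "servo_tool", "body": {
  "moves": [
    [[0,0,0,0.0014,0,0,1],[0,0,0,0.0022,0,0,1],[0,0,0,0.003,0,0,1],[0,0,0,0.0036,0,0,1]]
  ]
}}

```text
time_s: 10.52
ee_pos: [0.5874, 0.2299, 0.0413]
eef_rot: [-3.14, 0.003, 1.912]
force: [0.2, -5.7, 2.2]
grip_width: 0.028
```

```bash
python3 st.py
```

```text
t 10.52 dx -0.08 dy 58.42 dz -0.11 mm  Fx -1.8 Fy -5.4 Fz 2.2 w 28.0 rpy [-3.1402e+00  3.0000e-03  1.9116e+00] M [-0.97 -0.18  0.1 ]
```

Request:
{"method": "servo_tool", "body": {
  "moves": [
    [[0,0,0,0.0014,0,0,1],[0,0,0,0.0022,0,0,1],[0,0,0,0.003,0,0,1],[0,0,0,0.0036,0,0,1]]
  ]
}}

```text
time_s: 10.85
ee_pos: [0.5868, 0.2317, 0.0413]
eef_rot: [-3.14, 0.003, 1.912]
force: [-0.7, -4.3, 2.5]
grip_width: 0.0279
```

```bash
python3 st.py
```

```text
t 10.85 dx -0.06 dy 60.34 dz -0.09 mm  Fx -2.1 Fy -3.8 Fz 2.5 w 27.9 rpy [-3.1403e+00  2.9000e-03  1.9116e+00] M [-0.78 -0.05  0.11]
```

Request:
{"method": "servo_tool", "body": {
  "moves": [
    [[0,0,0,0.001,0,0,1],[0,0,0,0.0016,0,0,1],[0,0,0,0.0022,0,0,1]]
  ]
}}

```text
time_s: 11.1
ee_pos: [0.5863, 0.2329, 0.0413]
eef_rot: [-3.14, 0.003, 1.912]
force: [-1.2, -3.6, 1.9]
grip_width: 0.0283
```

```bash
python3 st.py
```

```text
t 11.10 dx -0.07 dy 61.62 dz -0.11 mm  Fx -2.4 Fy -2.9 Fz 1.9 w 28.3 rpy [-3.1403e+00  2.7000e-03  1.9117e+00] M [-0.53 -0.01  0.09]
```

Request:
{"method": "servo_tool", "body": {
  "moves": [
    [[0,0,0,0.0008,0,0,1],[0,0,0,0.0014,0,0,1]]
  ]
}}

```text
time_s: 11.27
ee_pos: [0.586, 0.234, 0.0413]
eef_rot: [-3.14, 0.002, 1.912]
force: [-1.5, -2.0, 1.4]
grip_width: 0.0278
```

```bash
python3 st.py; python3 plate.py
python3 - <<'E'
from h import *
c=ld("cur.npz"); crop(c,210,170,310,250,7,"pics/s5.png")
E
```

```text
t 11.27 dx -0.08 dy 62.73 dz -0.09 mm  Fx -2.0 Fy -1.4 Fz 1.4 w 27.8 rpy [-3.1403e+00  2.2000e-03  1.9118e+00] M [-0.24  0.11  0.05]
start [(np.float64(53.0), np.float64(65.5)), (np.float64(53.5), np.float64(65.5)), (np.float64(53.0), np.float64(65.0)), (np.float64(53.5), np.float64(66.0))]
now [(np.float64(115.5), np.float64(128.5)), (np.float64(116.0), np.float64(127.5)), (np.float64(116.0), np.float64(129.5)), (np.float64(116.5), np.float64(127.5))]
```

View pics/s5.png

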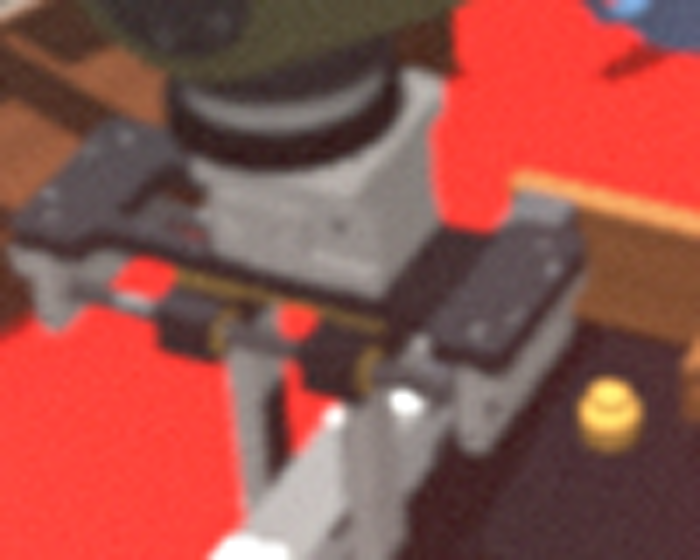

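Request:
{"method": "servo_tool", "body": {
  "moves": [
    [[0,0,0,0.0006,0,0,1],[0,0,0,0.001,0,0,1]]
  ]
}}

```text
time_s: 11.48
ee_pos: [0.5856, 0.2349, 0.0413]
eef_rot: [-3.14, 0.002, 1.912]
force: [-2.0, 1.7, 1.5]
grip_width: 0.0282
```

```bash
python3 st.py
```

```text
t 11.48 dx -0.09 dy 63.66 dz -0.11 mm  Fx -1.3 Fy 2.3 Fz 1.5 w 28.2 rpy [-3.1403e+00  1.8000e-03  1.9119e+00] M [0.18 0.24 0.06]
```

Request:
{"method": "servo_tool", "body": {
  "moves": [
    [[0,0,0,0.0006,0,0,1],[0,0,0,0.001,0,0,1]]
  ]
}}

```text
time_s: 11.65
ee_pos: [0.5853, 0.2356, 0.0413]
eef_rot: [-3.14, 0.002, 1.912]
force: [-2.3, 0.2, 1.9]
grip_width: 0.0279
```

```bash
python3 st.py
```

```text
t 11.65 dx -0.11 dy 64.47 dz -0.09 mm  Fx -2.0 Fy 1.0 Fz 1.9 w 27.9 rpy [-3.1402e+00  1.5000e-03  1.9121e+00] M [0.   0.22 0.04]
```

Request:
{"method": "servo_tool", "body": {
  "moves": [
    [[0,0,0,0.0006,0,0,1],[0,0,0,0.001,0,0,1]]
  ]
}}

```text
time_s: 11.82
ee_pos: [0.5852, 0.236, 0.0413]
eef_rot: [-3.14, 0.002, 1.912]
force: [-1.5, -2.3, 2.7]
grip_width: 0.0282
```

```bash
python3 st.py
```

```text
t 11.82 dx -0.09 dy 64.88 dz -0.07 mm  Fx -2.2 Fy -1.7 Fz 2.7 w 28.2 rpy [-3.1403e+00  1.8000e-03  1.9122e+00] M [-0.38  0.07  0.01]
```

Request:
{"method": "servo_tool", "body": {
  "moves": [
    [[0,0,0,0.0006,0,0,1],[0,0,0,0.001,0,0,1]]
  ]
}}

```text
time_s: 11.98
ee_pos: [0.5851, 0.2362, 0.0413]
eef_rot: [-3.14, 0.002, 1.912]
force: [-0.4, -2.6, 2.2]
grip_width: 0.0283
```

```bash
python3 st.py
```

```text
t 11.98 dx -0.11 dy 65.12 dz -0.12 mm  Fx -1.3 Fy -2.3 Fz 2.2 w 28.3 rpy [-3.1402e+00  2.1000e-03  1.9121e+00] M [-0.52 -0.05  0.04]
```

Request:
{"method": "servo_tool", "body": {
  "moves": [
    [[0,0,0,0.0006,0,0,1],[0,0,0,0.001,0,0,1]]
  ]
}}

```text
time_s: 12.15
ee_pos: [0.585, 0.2365, 0.0413]
eef_rot: [-3.14, 0.002, 1.912]
force: [-0.8, -3.2, 3.4]
grip_width: 0.0278
```

```bash
python3 st.py
```

```text
t 12.15 dx -0.11 dy 65.44 dz -0.12 mm  Fx -1.8 Fy -2.7 Fz 3.4 w 27.8 rpy [-3.1402e+00  2.3000e-03  1.9119e+00] M [-0.52 -0.03  0.05]
```

Request:
{"method": "servo_tool", "body": {
  "moves": [
    [[0,0,0,0.0008,0,0,1],[0,0,0,0.0012,0,0,1]]
  ]
}}

```text
time_s: 12.32
ee_pos: [0.5848, 0.2371, 0.0413]
eef_rot: [-3.14, 0.002, 1.912]
force: [-1.6, -3.4, 1.8]
grip_width: 0.0281
```

```bash
python3 st.py
```

```text
t 12.32 dx -0.14 dy 66.02 dz -0.11 mm  Fx -2.7 Fy -2.6 Fz 1.8 w 28.1 rpy [-3.1401e+00  2.4000e-03  1.9119e+00] M [-0.56 -0.01  0.04]
```

Request:
{"method": "servo_tool", "body": {
  "moves": [
    [[0,0,0,0.0008,0,0,1],[0,0,0,0.0012,0,0,1]]
  ]
}}

```text
time_s: 12.48
ee_pos: [0.5846, 0.2376, 0.0413]
eef_rot: [-3.14, 0.002, 1.912]
force: [-1.4, -2.8, 3.0]
grip_width: 0.0278
```

```bash
python3 st.py
```

```text
t 12.48 dx -0.11 dy 66.62 dz -0.09 mm  Fx -2.2 Fy -2.2 Fz 3.0 w 27.8 rpy [-3.1402e+00  2.4000e-03  1.9118e+00] M [-0.49  0.04  0.1 ]
```

Request:
{"method": "servo_tool", "body": {
  "moves": [
    [[0,0,0,0.0008,0,0,1],[0,0,0,0.0012,0,0,1]]
  ]
}}

```text
time_s: 12.65
ee_pos: [0.5844, 0.2383, 0.0413]
eef_rot: [-3.14, 0.002, 1.912]
force: [-0.3, -3.5, 1.4]
grip_width: 0.0277
```

```bash
python3 st.py
```

```text
t 12.65 dx -0.12 dy 67.27 dz -0.11 mm  Fx -1.5 Fy -3.2 Fz 1.4 w 27.7 rpy [-3.1402e+00  2.4000e-03  1.9119e+00] M [-0.54  0.05  0.02]
```

```bash
python3 plate.py
```

```text
start [(np.float64(53.0), np.float64(65.5)), (np.float64(53.5), np.float64(65.5)), (np.float64(53.0), np.float64(65.0)), (np.float64(53.5), np.float64(66.0))]
now [(np.float64(121.0), np.float64(132.0)), (np.float64(120.5), np.float64(133.5)), (np.float64(120.5), np.float64(135.0)), (np.float64(120.5), np.float64(134.0))]
```

Request:
{"method": "servo_tool", "body": {
  "moves": [
    [[0,0,0,0.0008,0,0,1],[0,0,0,0.0012,0,0,1]]
  ]
}}

```text
time_s: 12.87
ee_pos: [0.5841, 0.2389, 0.0413]
eef_rot: [-3.14, 0.002, 1.912]
force: [-0.8, -2.9, 2.7]
grip_width: 0.0282
```

```bash
python3 st.py
```

```text
t 12.87 dx -0.12 dy 67.98 dz -0.11 mm  Fx -1.8 Fy -2.4 Fz 2.7 w 28.2 rpy [-3.1401e+00  2.4000e-03  1.9119e+00] M [-0.51  0.02  0.02]
```

Request:
{"method": "servo_tool", "body": {
  "moves": [
    [[0,0,0,0.0008,0,0,1],[0,0,0,0.0012,0,0,1]]
  ]
}}

```text
time_s: 13.03
ee_pos: [0.584, 0.2394, 0.0413]
eef_rot: [-3.14, 0.003, 1.912]
force: [-0.7, -4.7, 2.6]
grip_width: 0.0278
```

```bash
python3 st.py;python3 plate.py
```

```text
t 13.03 dx -0.11 dy 68.48 dz -0.09 mm  Fx -2.3 Fy -4.2 Fz 2.6 w 27.8 rpy [-3.1402e+00  2.6000e-03  1.9119e+00] M [-0.92 -0.06  0.06]
start [(np.float64(53.0), np.float64(65.5)), (np.float64(53.5), np.float64(65.5)), (np.float64(53.0), np.float64(65.0)), (np.float64(53.5), np.float64(66.0))]
now [(np.float64(122.0), np.float64(132.5)), (np.float64(122.5), np.float64(134.0)), (np.float64(122.5), np.float64(133.5)), (np.float64(123.0), np.float64(134.0))]
```

Request:
{"method": "servo_tool", "body": {
  "moves": [
    [[0,0,0,0.0008,0,0,1],[0,0,0,0.0012,0,0,1]]
  ]
}}

```text
time_s: 13.25
ee_pos: [0.5839, 0.2396, 0.0413]
eef_rot: [-3.14, 0.003, 1.912]
force: [-0.9, -5.9, 2.2]
grip_width: 0.0279
```

```bash
python3 st.py
```

```text
t 13.25 dx -0.11 dy 68.72 dz -0.07 mm  Fx -2.8 Fy -5.2 Fz 2.2 w 27.9 rpy [-3.1402e+00  3.1000e-03  1.9118e+00] M [-1.11 -0.1   0.07]
```

Request:
{"method": "servo_tool", "body": {
  "moves": [
    [[0,0,0,0.001,0,0,1],[0,0,0,0.0014,0,0,1]]
  ]
}}

```text
time_s: 13.42
ee_pos: [0.5839, 0.2398, 0.0413]
eef_rot: [-3.14, 0.004, 1.912]
force: [0.5, -7.3, 3.1]
grip_width: 0.028
```

```bash
python3 st.py
```

```text
t 13.42 dx -0.11 dy 68.90 dz -0.10 mm  Fx -2.0 Fy -7.1 Fz 3.1 w 28.0 rpy [-3.1401  0.0039  1.9117] M [-1.34 -0.16  0.12]
```

It has caught: 0.2 mm of travel for a rise to 7 N. Easing off and opening.

Request:
{"method": "servo_tool", "body": {
  "moves": [
    [[0,0,0,-0.001,0,0,1],[0,0,0,-0.0024,0,0,1],[0,0,0,-0.0028,0,0,0.5],[0,0,0,-0.0028,0,0,0],[0,0,0,-0.0028,0,0,0],[0,0,0,-0.0028,0,0,0],[0,0,0,-0.0028,0,0,0],[0,0,0,-0.0028,0,0,0]]
  ]
}}

```text
time_s: 14.08
ee_pos: [0.5843, 0.2385, 0.0413]
eef_rot: [-3.14, 0.004, 1.912]
force: [-0.4, -0.1, -0.3]
grip_width: 0.0647
```

```bash
python3 st.py; python3 go.py 0.5850 0.2380 0.17 1.912
```

```text
t 14.08 dx -0.11 dy 67.54 dz -0.13 mm  Fx -0.4 Fy 0.0 Fz -0.3 w 64.7 rpy [-3.1401  0.0038  1.9118] M [-0.03 -0.16 -0.04]
t 14.08 pos [0.5843 0.2385 0.0413] rpy [-3.1401  0.0038  1.9118] F [-0.41 -0.12 -0.31] w 0.0647
move [-0.001   0.0024 -0.0002] [-0.0024  0.0006 -0.2575]
```

Request:
{"method": "servo_tool", "body": {
  "moves": [
    [[0,0,0,-0.002,0,-0.06,0],[0,0,0,-0.002,0,-0.13,0],[0,0,0,-0.002,0,-0.2,0],[0,0,0,-0.002,0,-0.26,0],[0,0,0,-0.002,0,-0.26,0]]
  ]
}}

```text
time_s: 14.5
ee_pos: [0.5867, 0.2389, 0.1783]
eef_rot: [3.133, 0.004, 1.912]
force: [0.0, 1.2, 0.4]
grip_width: 0.0933
```

```bash
python3 go.py 0.5323 -0.1873 0.1 1.371
```

```text
t 14.5 pos [0.5867 0.2389 0.1783] rpy [3.1333 0.0039 1.9117] F [0.04 1.24 0.36] w 0.0933
move [0.0058 0.001  0.3442] [-0.7663 -0.3888  0.1563]
```

Request:
{"method": "servo_tool", "body": {
  "moves": [
    [[0.0058,0.001,0.3442,-0.05,-0.025,0,0],[0.0058,0.001,0.3442,-0.12,-0.06,0,0],[0.0058,0.001,0.3442,-0.19,-0.1,0,0],[0.0058,0.001,0.3442,-0.26,-0.13,0,0],[0.0058,0.001,0.3442,-0.33,-0.165,0,0],[0.0058,0.001,0.3442,-0.4,-0.2,0,0],[0.0058,0.001,0.3442,-0.47,-0.24,0,0],[0.0058,0.001,0.3442,-0.54,-0.275,0.04,0],[0.0058,0.001,0.3442,-0.61,-0.31,0.08,0],[0.0058,0.001,0.3442,-0.67,-0.34,0.12,0],[0.0058,0.001,0.3442,-0.73,-0.37,0.15,0],[0.0058,0.001,0.3442,-0.7663,-0.3888,0.1563,0]]
  ]
}}

```text
time_s: 15.5
ee_pos: [0.5303, -0.1899, 0.0968]
eef_rot: [-3.138, -0.0, 1.369]
force: [-0.0, 0.4, -1.2]
grip_width: 0.0939
```

```bash
python3 go.py 0.5323 -0.1873 0.004 1.371
python3 - <<'E'
from h import *
from station import camera
c=camera("top"); np.savez("top4.npz",**c); crop(c,190,165,330,270,5,"pics/t5.png")
c=camera("side"); np.savez("side4.npz",**c); crop(c,200,160,420,310,3,"pics/s6.png",proj(c,[[.5323,-.1873,.036],[.5323,-.1873,.0]]))
E
```

```text
t 15.5 pos [ 0.5303 -0.1899  0.0968] rpy [-3.1376e+00 -5.0000e-04  1.3692e+00] F [-0.04  0.44 -1.16] w 0.0939
move [-0.0025 -0.0003 -0.0011] [0.0058 0.0036 0.1856]
```

View pics/t5.png

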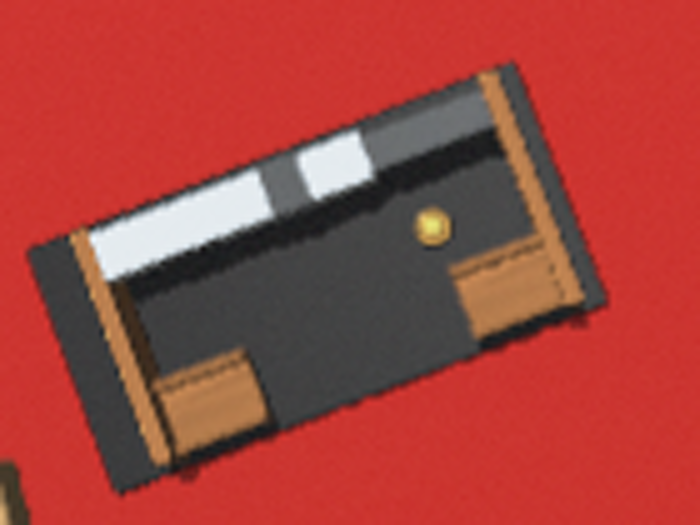

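View pics/s6.png

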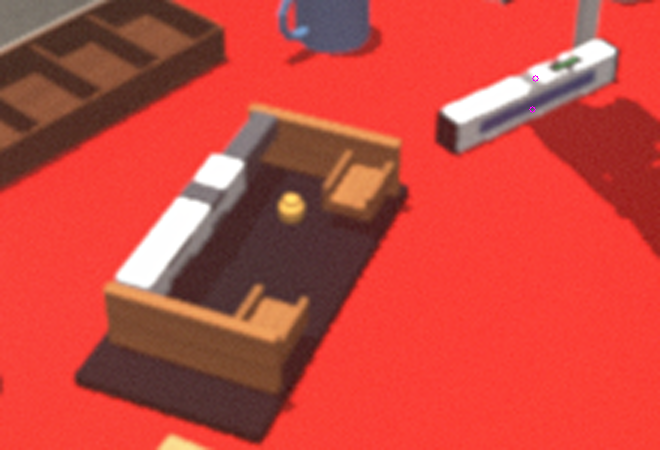

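Request:
{"method": "servo_tool", "body": {
  "moves": [
    [[-0.0025,0,-0.0011,0.0058,0.0036,0.06,0],[-0.0025,0,-0.0011,0.0058,0.0036,0.12,0],[-0.0025,0,-0.0011,0.0058,0.0036,0.16,0],[-0.0025,0,-0.0011,0.0058,0.0036,0.175,0],[-0.0025,0,-0.0011,0.0058,0.0036,0.1795,0],[-0.0025,0,-0.0011,0.0058,0.0036,0.1795,0.4]]
  ],
  "squeeze": 30
}}

```text
time_s: 16.1
ee_pos: [0.5337, -0.1869, 0.0093]
eef_rot: [3.139, -0.0, 1.37]
force: [0.1, -0.3, 0.3]
grip_width: 0.0901
```

```bash
python3 go.py 0.5323 -0.1873 0.007 1.371
```

```text
t 16.1 pos [ 0.5337 -0.1869  0.0093] rpy [ 3.1393e+00 -1.0000e-04  1.3698e+00] F [ 0.11 -0.33  0.33] w 0.0901
move [ 0.0014 -0.0001 -0.0008] [-0.0013 -0.0027  0.0046]
```

Request:
{"method": "servo_tool", "body": {
  "moves": [
    [[0.0014,0,-0.0008,-0.0013,-0.0027,0.0046,0.5],[0.0014,0,-0.0008,-0.0013,-0.0027,0.0046,1],[0.0014,0,-0.0008,-0.0013,-0.0027,0.0046,1],[0.0014,0,-0.0008,-0.0013,-0.0027,0.0046,1],[0.0014,0,-0.0008,-0.0013,-0.0027,0.0046,1],[0.0014,0,-0.0008,-0.0013,-0.0027,0.0046,1],[0.0014,0,-0.0008,-0.0013,-0.0027,0.0046,1],[0.0014,0,-0.0008,-0.0013,-0.0027,0.0046,1],[0.0014,0,-0.0008,-0.0013,-0.0027,0.0046,1],[0.0014,0,-0.0008,-0.0013,-0.0027,0.0046,1],[0.0014,0,-0.0008,-0.0013,-0.0027,0.0046,1]]
  ]
}}

```text
time_s: 17.02
ee_pos: [0.5323, -0.1873, 0.007]
eef_rot: [3.141, -0.0, 1.371]
force: [1.4, -0.3, 0.2]
grip_width: 0.0258
```

```bash
python3 go.py 0.5323 -0.1873 0.15 1.371
```

```text
t 17.02 pos [ 0.5323 -0.1873  0.007 ] rpy [ 3.1414e+00 -1.0000e-04  1.3710e+00] F [ 1.38 -0.32  0.21] w 0.0258
move [ 0.0001 -0.0001  0.    ] [ 0.    -0.    -0.286]
```

Request:
{"method": "servo_tool", "body": {
  "moves": [
    [[0,0,0,0,0,-0.02,1],[0,0,0,0,0,-0.06,1],[0,0,0,0,0,-0.11,1],[0,0,0,0,0,-0.16,1],[0,0,0,0,0,-0.21,1],[0,0,0,0,0,-0.26,1],[0,0,0,0,0,-0.286,1],[0,0,0,0,0,-0.286,1]]
  ]
}}

```text
time_s: 17.68
ee_pos: [0.5332, -0.1877, 0.1535]
eef_rot: [3.137, 0.001, 1.371]
force: [0.3, 0.2, -3.6]
grip_width: 0.026
```

```bash
cat > meas.py <<'E'
from h import *
g=np.array([.6070,.1749,.06]); y=.341; ex=np.array([np.cos(y),np.sin(y),0]); ey=np.array([-np.sin(y),np.cos(y),0])
def edges(c,lo,hi,xo,z):
    ys=np.arange(lo,hi,.0005)
    p=proj(c,g+np.outer(ys,ey)+ex*xo+[0,0,z-.06]).astype(np.float32)
    v=cv2.remap(c["color"][...,0].astype(np.float32),p[:,:1],p[:,1:],cv2.INTER_LINEAR).ravel()
    gr=np.gradient(cv2.blur(v[None],(5,1)).ravel()); return round(ys[gr.argmax()]*1e3,1),round(ys[gr.argmin()]*1e3,1)
for f in("top4.npz","side4.npz"):
    c=ld(f)
    for xo in(-.07,-.06,-.05,-.04): print(f,xo,"fixed",edges(c,-.15,-.105,xo,.07),"slide",edges(c,.105,.15,xo,.07))
# lip / ledge edges across x at top view
c=ld("top4.npz")
for yo in(-.1,-.085):
    xs=np.arange(-.14,-.06,.0005)
    p=proj(c,g+np.outer(xs,ex)+ey*yo+[0,0,.052-.06]).astype(np.float32)
    v=cv2.remap(c["color"][...,0].astype(np.float32),p[:,:1],p[:,1:],cv2.INTER_LINEAR).ravel()
    print(yo,[(round(x*1e3,1),int(q)) for x,q in zip(xs,v)][::4])
E
python3 meas.py; python3 go.py 0.5131 0.1361 0.15 1.912
```

```text
top4.npz -0.07 fixed (np.float64(-135.5), np.float64(-148.0)) slide (np.float64(119.0), np.float64(131.0))
top4.npz -0.06 fixed (np.float64(-136.5), np.float64(-148.5)) slide (np.float64(120.5), np.float64(130.5))
top4.npz -0.05 fixed (np.float64(-134.5), np.float64(-124.5)) slide (np.float64(120.5), np.float64(130.5))
top4.npz -0.04 fixed (np.float64(-135.0), np.float64(-125.0)) slide (np.float64(120.0), np.float64(130.0))
side4.npz -0.07 fixed (np.float64(-108.0), np.float64(-119.5)) slide (np.float64(122.0), np.float64(133.0))
side4.npz -0.06 fixed (np.float64(-106.5), np.float64(-119.0)) slide (np.float64(122.0), np.float64(133.5))
side4.npz -0.05 fixed (np.float64(-107.0), np.float64(-120.0)) slide (np.float64(121.5), np.float64(134.0))
side4.npz -0.04 fixed (np.float64(-107.5), np.float64(-120.0)) slide (np.float64(121.0), np.float64(134.5))
-0.1 [(np.float64(-140.0), 204), (np.float64(-138.0), 194), (np.float64(-136.0), 160), (np.float64(-134.0), 103), (np.float64(-132.0), 51), (np.float64(-130.0), 34), (np.float64(-128.0), 33), (np.float64(-126.0), 41), (np.float64(-124.0), 1
[... 1385 characters left out ...]
np.float64(-100.0), 184), (np.float64(-98.0), 183), (np.float64(-96.0), 182), (np.float64(-94.0), 185), (np.float64(-92.0), 192), (np.float64(-90.0), 195), (np.float64(-88.0), 175), (np.float64(-86.0), 140), (np.float64(-84.0), 144), (np.float64(-82.0), 154), (np.float64(-80.0), 136), (np.float64(-78.0), 107), (np.float64(-76.0), 76), (np.float64(-74.0), 71), (np.float64(-72.0), 70), (np.float64(-70.0), 70), (np.float64(-68.0), 71), (np.float64(-66.0), 71), (np.float64(-64.0), 71), (np.float64(-62.0), 71), (np.float64(-60.0), 71)]
t 17.68 pos [ 0.5332 -0.1877  0.1535] rpy [3.1367e+00 9.0000e-04 1.3710e+00] F [ 0.32  0.24 -3.6 ] w 0.026
move [ 0.0029  0.0014 -0.3444] [ 0.6268 -0.168   0.0056]
```

```bash
python3 go.py 0.5128 0.1399 0.15 1.912
```

```text
t 17.68 pos [ 0.5332 -0.1877  0.1535] rpy [3.1367e+00 9.0000e-04 1.3710e+00] F [ 0.32  0.24 -3.6 ] w 0.026
move [ 0.0029  0.0014 -0.3444] [ 0.6341 -0.1701  0.0056]
```

Request:
{"method": "servo_tool", "body": {
  "moves": [
    [[0,0,-0.03,0.03,-0.008,0.0,1],[0,0,-0.06,0.08,-0.021,0.0,1],[0,0,-0.09,0.14,-0.037,0.0,1],[0,0,-0.12,0.2,-0.053,0.0,1],[0.001,0,-0.16,0.26,-0.07,0.0,1],[0.002,0.0014,-0.2,0.32,-0.086,0.0,1],[0.0029,0.0014,-0.24,0.38,-0.102,0.0,1],[0.0029,0.0014,-0.27,0.44,-0.118,0.0056,1],[0.0029,0.0014,-0.3,0.5,-0.134,0.0056,1],[0.0029,0.0014,-0.325,0.56,-0.15,0.0056,1],[0.0029,0.0014,-0.34,0.61,-0.164,0.0056,1],[0.0029,0.0014,-0.3444,0.6341,-0.1701,0.0056,1]]
  ]
}}

```text
time_s: 18.68
ee_pos: [0.5113, 0.1429, 0.1488]
eef_rot: [-3.139, -0.001, 1.917]
force: [-0.2, -0.4, -4.2]
grip_width: 0.0259
```

```bash
python3 go.py 0.5128 0.1399 0.085 1.912;  python3 - <<'E'
from h import *
from station import camera
c=camera("side"); np.savez("side5.npz",**c); crop(c,200,130,370,290,4,"pics/s7.png")
E
```

```text
t 18.68 pos [0.5113 0.1429 0.1488] rpy [-3.1394e+00 -9.0000e-04  1.9170e+00] F [-0.16 -0.44 -4.21] w 0.0259
move [-0.0014 -0.0005  0.0032] [-0.0068  0.0011  0.1275]
```

View pics/s7.png

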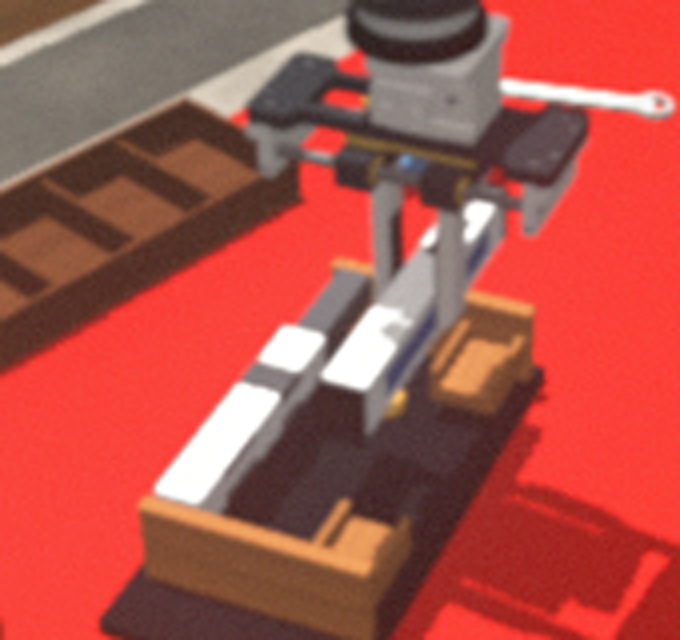

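Run:
```python
from h import *
c=ld("side5.npz"); g=np.array([.6070,.1749]); y=.341; ex=np.array([np.cos(y),np.sin(y)]); ey=np.array([-np.sin(y),np.cos(y)])
q=np.array([(323,375),(375,390),(470,200),(500,212)])/4+[200,130]-.5
P=onz(c,q,.1778)[:,:2]-g; print(np.c_[P@ex,P@ey].round(4))
from station import get_obs
p=get_obs()["ee_pos"][:2]-g; print(p@ex,p@ey)
```

```text
[[-0.0881  0.1032]
 [-0.1188  0.1038]
 [-0.0965 -0.0821]
 [-0.1179 -0.0772]]
-0.10057458339303808 0.0023502301273868797
```

Run:
```python
from h import *
c=ld("side5.npz"); g=np.array([.6070,.1749,0]); y=.341; ex=np.array([np.cos(y),np.sin(y),0]); ey=np.array([-np.sin(y),np.cos(y),0])
pts=[g+ex*(-.1006+a*.013)+ey*(.00235-.006+b*.1075)+[0,0,z] for a in(-1,1) for b in(-1,1) for z in(.1778,.1418)]
crop(c,270,165,340,245,8,"pics/s8.png",proj(c,pts))
```

```text
(no output)
```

View pics/s8.png

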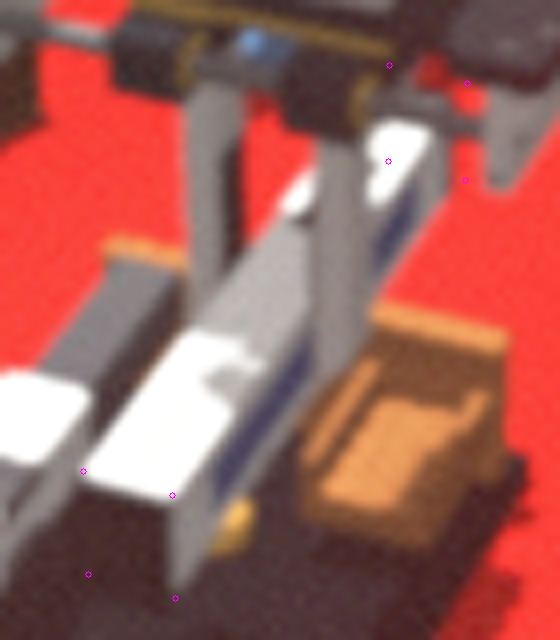

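```bash
python3 go.py 0.5115 0.1437 0.07 1.912
```

```text
t 18.73 pos [0.5114 0.1435 0.1488] rpy [-3.1397e+00 -1.0000e-03  1.9169e+00] F [-1.18  2.34 -3.99] w 0.0258
move [-0.0012 -0.0006  0.0031] [0.0002 0.0006 0.1577]
```

Request:
{"method": "servo_tool", "body": {
  "moves": [
    [[-0.0012,-0.0006,0.0031,0.0002,0.0006,0.02,1],[-0.0012,-0.0006,0.0031,0.0002,0.0006,0.06,1],[-0.0012,-0.0006,0.0031,0.0002,0.0006,0.1,1],[-0.0012,-0.0006,0.0031,0.0002,0.0006,0.13,1],[-0.0012,-0.0006,0.0031,0.0002,0.0006,0.15,1],[-0.0012,-0.0006,0.0031,0.0002,0.0006,0.1577,1],[-0.0012,-0.0006,0.0031,0.0002,0.0006,0.1577,1],[-0.0012,-0.0006,0.0031,0.0002,0.0006,0.1577,1]]
  ]
}}

```text
time_s: 19.4
ee_pos: [0.5118, 0.1434, 0.0704]
eef_rot: [3.141, 0.0, 1.912]
force: [0.7, 0.5, -3.9]
grip_width: 0.0259
```

```bash
python3 go.py 0.5115 0.1437 0.047 1.912;  python3 - <<'E'
from h import *
from station import camera,get_obs
o=get_obs(); y=.341; ex=np.array([np.cos(y),np.sin(y),0]); ey=np.array([-np.sin(y),np.cos(y),0])
for n,b in(("side",(215,165,335,285)),("top",(190,165,330,270))):
    c=camera(n); np.savez(n+"6.npz",**c)
    pts=[o["ee_pos"]+ex*a*.013+ey*(-.006+b_*.1075)+[0,0,z] for a in(-1,1) for b_ in(-1,1) for z in(.029,-.007)]
    crop(c,*b,5,"pics/%s9.png"%n,proj(c,pts))
E
```

```text
t 19.4 pos [0.5118 0.1434 0.0704] rpy [3.1411 0.     1.9116] F [ 0.69  0.49 -3.91] w 0.0259
move [ 0.0003  0.     -0.0003] [ 0.0007 -0.0004  0.0468]
```

View pics/side9.png

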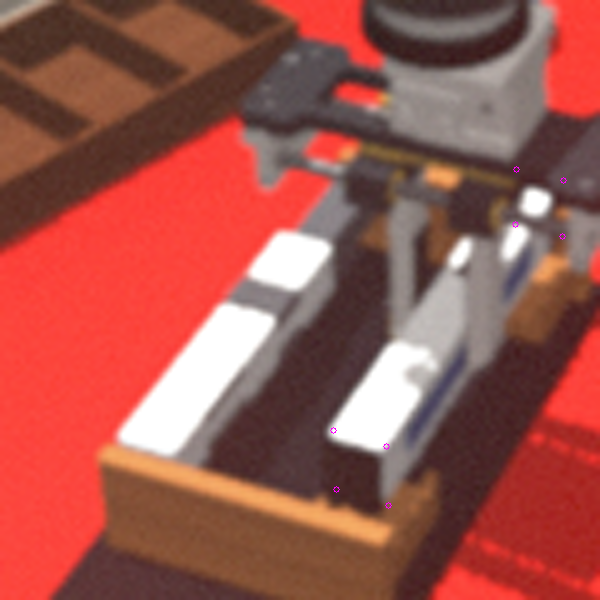

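View pics/top9.png

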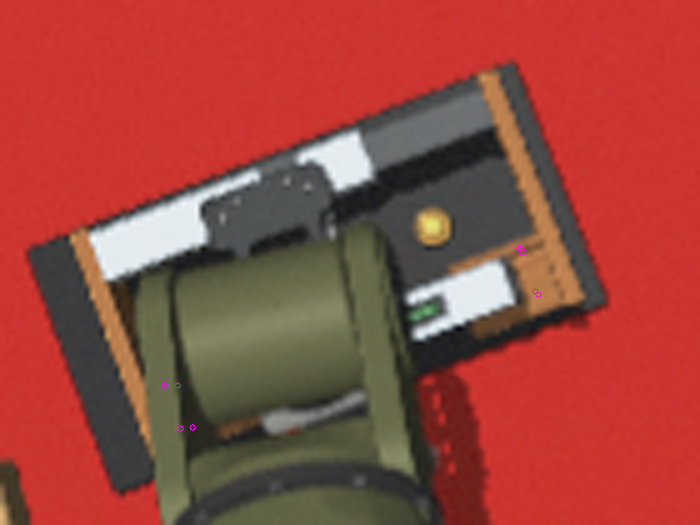

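The level's dark end caps reach past the white top (203 mm white, as measured at the start), so it is centred on the tool. Lowering with a 3 mm shift toward the fixed plate.

Request:
{"method": "servo_tool", "body": {
  "moves": [
    [[0,0,0,-0.003,0,0.006,1],[0,0,0,-0.006,0,0.014,1],[0,0,0,-0.006,0,0.02,1],[0,0,0,-0.006,0,0.026,1],[0,0,0,-0.006,0,0.031,1],[0,0,0,-0.006,0,0.034,1],[0,0,0,-0.006,0,0.034,1]]
  ]
}}

```text
time_s: 20.08
ee_pos: [0.5128, 0.1408, 0.0534]
eef_rot: [3.141, 0.0, 1.912]
force: [-0.4, 0.3, -3.7]
grip_width: 0.026
```

```bash
python3 st.py; python3 go.py 0.5125 0.1406 0.047 1.912
```

```text
t 20.08 dx -100.13 dy -0.63 dz 12.02 mm  Fx -0.3 Fy 0.4 Fz -3.7 w 26.0 rpy [3.1408e+00 1.0000e-04 1.9119e+00] M [-0.02 -0.05  0.  ]
t 20.08 pos [0.5128 0.1408 0.0534] rpy [3.1408e+00 1.0000e-04 1.9119e+00] F [-0.42  0.27 -3.69] w 0.026
move [ 0.0005  0.     -0.    ] [-0.0002 -0.0008  0.0128]
```

Request:
{"method": "servo_tool", "body": {
  "moves": [
    [[0,0,0,0,0,0.003,1],[0,0,0,0,0,0.006,1],[0,0,0,0,0,0.009,1],[0,0,0,0,0,0.011,1],[0,0,0,0,0,0.012,1],[0,0,0,0,0,0.0126,1]]
  ]
}}

```text
time_s: 20.58
ee_pos: [0.5128, 0.1408, 0.047]
eef_rot: [3.141, 0.0, 1.912]
force: [-0.4, -0.2, -3.6]
grip_width: 0.0258
```

```bash
python3 st.py
```

```text
t 20.58 dx -100.16 dy -0.61 dz 5.62 mm  Fx -0.4 Fy -0.1 Fz -3.6 w 25.8 rpy [3.1409e+00 1.0000e-04 1.9120e+00] M [-0.01 -0.12  0.01]
```

Still carrying the weight; a little further until the ledge takes it.

Request:
{"method": "servo_tool", "body": {
  "moves": [
    [[0,0,0,0,0,0.0008,1],[0,0,0,0,0,0.0016,1],[0,0,0,0,0,0.002,1],[0,0,0,0,0,0.002,1]]
  ],
  "squeeze": 10
}}

```text
time_s: 20.92
ee_pos: [0.5129, 0.1408, 0.0469]
eef_rot: [3.141, 0.0, 1.912]
force: [-5.6, -1.6, 8.5]
grip_width: 0.0258
```

```bash
python3 st.py
```

```text
t 20.92 dx -100.08 dy -0.62 dz 5.54 mm  Fx -5.8 Fy 0.4 Fz 8.5 w 25.8 rpy [3.1406e+00 1.0000e-04 1.9120e+00] M [-0.38  1.09 -0.04]
```

Request:
{"method": "servo_tool", "body": {
  "moves": [
    [[0,0,0,0,0,-0.0005,0.9],[0,0,0,0,0,-0.0008,0.5],[0,0,0,0,0,-0.0008,0.3],[0,0,0,0,0,-0.0008,0.3],[0,0,0,0,0,-0.0008,0.3],[0,0,0,0,0,-0.0008,0.3]]
  ]
}}

```text
time_s: 21.42
ee_pos: [0.513, 0.1408, 0.0474]
eef_rot: [3.14, 0.0, 1.912]
force: [-0.7, -0.2, 0.2]
grip_width: 0.0556
```

```bash
python3 st.py
```

```text
t 21.42 dx -100.01 dy -0.64 dz 5.95 mm  Fx -0.7 Fy 0.1 Fz 0.2 w 55.6 rpy [3.1405e+00 2.0000e-04 1.9120e+00] M [-0.   -0.12  0.04]
```

Request:
{"method": "servo_tool", "body": {
  "moves": [
    [[0,0,0,0,0,-0.02,0.3],[0,0,0,0,0,-0.06,0.3],[0,0,0,0,0,-0.12,0.3],[0,0,0,0,0,-0.2,0.3],[0,0,0,0,0,-0.28,0.3],[0,0,0,-0.08,0,-0.3,0.3],[0,0,0,-0.16,0,-0.3,0.3],[0,0,0,-0.24,0,-0.3,0.3],[0,0,0,-0.32,0,-0.3,0.3],[0,0,0,-0.4,0,-0.3,0.3],[0,0,0,-0.48,0,-0.3,0.3],[0,0,0,-0.5,0,-0.3,0.3]]
  ]
}}

```text
time_s: 22.42
ee_pos: [0.5971, -0.0996, 0.1978]
eef_rot: [3.14, 0.001, 1.908]
force: [-1.2, 0.5, 0.1]
grip_width: 0.0661
```

```bash
python3 st.py
python3 - <<'E'
from h import *
from station import camera
for n,b in(("side",(215,165,335,285)),("top",(190,165,330,270))):
    c=camera(n); np.savez(n+"7.npz",**c); crop(c,*b,5,"pics/%s10.png"%n); cv2.imwrite("pics/%sfull.png"%n,c["color"][:,:,::-1])
E
```

```text
t 22.42 dx -101.12 dy -255.42 dz 156.44 mm  Fx -1.0 Fy 0.8 Fz 0.1 w 66.1 rpy [3.1403e+00 1.1000e-03 1.9085e+00] M [-0.06 -0.07  0.02]
```

View pics/side10.png

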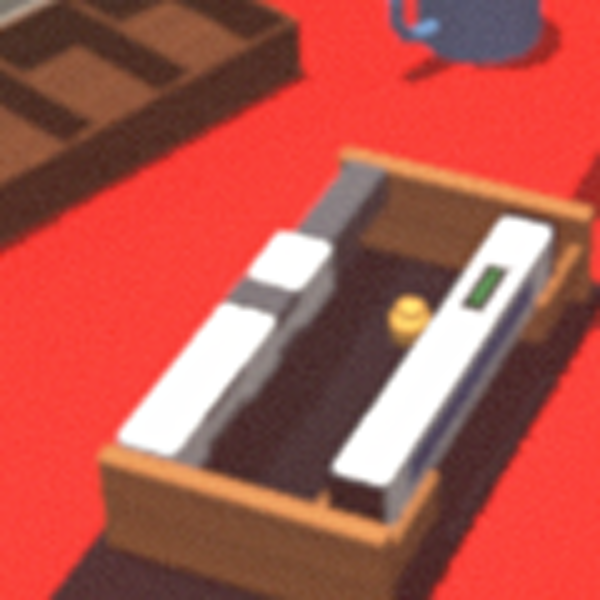

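View pics/top10.png

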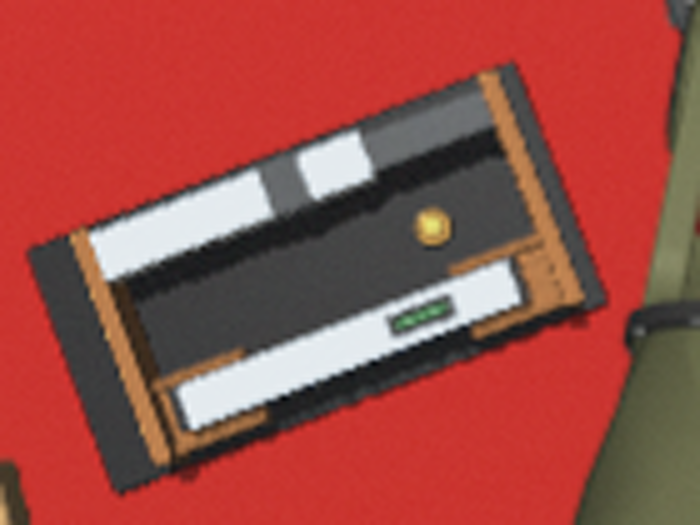

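Run:
```python
from h import *
from station import get_obs
g=np.array([.6070,.1749,.06]); y=.341; ex=np.array([np.cos(y),np.sin(y),0]); ey=np.array([-np.sin(y),np.cos(y),0])
c=ld("top7.npz"); 
m=(lambda h:(h[...,1]<60)&(h[...,2]>190))(cv2.cvtColor(c["color"],cv2.COLOR_RGB2HSV)); z=np.zeros_like(m); z[213:260,220:300]=1
ys,xs=np.where(m&z); P=onz(c,np.c_[xs,ys],.076); d=P-g; print("level x",np.median(d@ex),"y ends",(d@ey).min(),(d@ey).max(), cv2.minAreaRect((P[:,:2]*1e3).astype(np.float32)))
for f in("top0.npz","top7.npz"):
    c=ld(f); p=proj(c,g+ex*.0165+ [0,0,0]); print(f,p); u,v=p[0].astype(int)
    for r in range(v-4,v+4): print([tuple(map(int,q)) for q in c["color"][r,u-2:u+4]])
```

```text
level x -0.10158033413871233 y ends -0.10061788073255423 0.10183436960596866 ((550.1253662109375, 155.3793487548828), (109.45282745361328, 202.4544677734375), 19.562973022460938)
top0.npz [[245.93084624 195.86348109]]
[(201, 54, 48), (201, 52, 47), (201, 52, 48), (201, 51, 47), (200, 53, 48), (200, 52, 48)]
[(201, 53, 47), (200, 51, 45), (198, 47, 44), (200, 51, 45), (200, 52, 47), (199, 50, 43)]
[(201, 53, 48), (201, 51, 46), (201, 53, 47), (201, 50, 47), (196, 50, 46), (179, 48, 45)]
[(201, 54, 49), (196, 50, 45), (180, 48, 43), (180, 51, 48), (163, 55, 52), (93, 51, 51)]
[(180, 50, 46), (162, 50, 47), (100, 46, 42), (106, 55, 48), (73, 74, 75), (109, 113, 115)]
[(94, 51, 49), (77, 72, 71), (133, 115, 104), (156, 130, 114), (155, 163, 169), (189, 197, 205)]
[(115, 119, 122), (163, 166, 168), (212, 200, 194), (225, 215, 207), (226, 233, 237), (226, 232, 237)]
[(194, 203, 211), (226, 233, 237), (226, 233, 237), (226, 232, 237), (227, 233, 237), (226, 232, 237)]
top7.npz [[245.93084624 195.86348109]]
[(205, 54, 50), (204, 53, 49), (204, 53, 49), (203, 53, 48), (204, 52, 48), (203, 54, 49)]
[(203, 53, 48), (205, 55, 51), (203, 54, 49), (203, 52, 47), (203, 52, 47), (204, 55, 50)]
[(201, 51, 45), (204, 54, 49), (203, 53, 46), (204, 54, 50), (197, 49, 45), (181, 49, 46)]
[(203, 53, 48), (199, 51, 47), (182, 48, 44), (182, 50, 47), (164, 53, 50), (94, 50, 50)]
[(182, 50, 46), (164, 50, 46), (101, 53, 50), (104, 66, 64), (71, 72, 73), (84, 84, 85)]
[(96, 51, 52), (66, 67, 68), (84, 85, 86), (93, 95, 96), (93, 97, 98), (105, 107, 111)]
[(86, 87, 87), (95, 96, 98), (103, 106, 108), (103, 106, 109), (101, 105, 107), (107, 108, 111)]
[(103, 107, 108), (105, 107, 109), (102, 104, 106), (102, 106, 107), (104, 107, 107), (104, 106, 109)]
```

View pics/topfull.png

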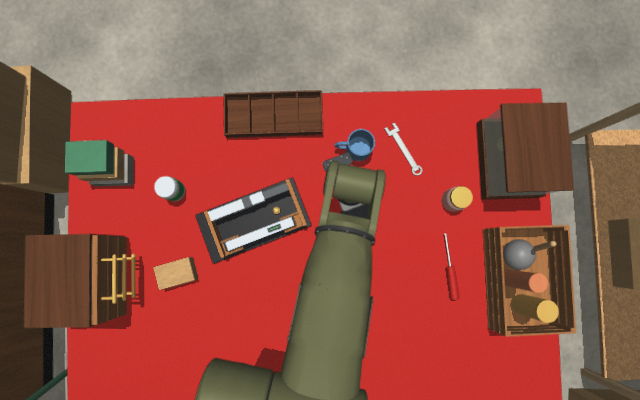

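```bash
python3 -c "
from station import *
print(get_obs()['joint_vel'].round(3)); print(hand_in())"
```

```text
[ 0.06  -0.029  0.04   0.008 -0.007  0.029]
the job is handed in; nothing more can be done
None
```

I drew the rack's sliding end out until the button caught, laid the level in both cradles and handed the job in at about 22.5 s of the 64 s allowed. No verdict came back.

**Tube:**
- I squeezed the button flush and pulled. It went under at about 8.5 N of measured pull.
- With a light 5 N grip the tube caught at about 68 mm drawn out. The pull rose to about 7 N over 0.2 mm of travel.
- I then eased back about 1.3 mm before letting go. The highest reading on the tube was about 8.5 N, below the 12 N limit. Readings come only at the end of each move call, so brief peaks in between were not seen.

**Level:**
- The arm felt the ledge at the expected height, with 8.5 N at contact, and released cleanly.
- The last pictures show the level flat in both cradles and parallel to the rack. It is about 100–101.6 mm from the tube's axis (100 wanted), with roughly 13 mm to each end plate.

**Other goods:** In the last top view the mug, tin, carton, jar, wrench, screwdriver and brass weight look unmoved. I compared them by eye only.

**Not confirmed or not exact:**
- The button itself could not be seen in the collar, because of the picture's resolution. That it sprang out rests on the force and travel, and on the collar now lying level with the button.
- The two cameras disagreed by about 1 to 5 mm on the end plates' positions, which is within the level's clearance.
- The arm still had a slight residual joint motion, at most 0.06 rad/s, when I handed in. It was clear of everything.

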